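# Open the stage chamber and show its window over the light pad

### The job

Open the black incubation chamber to check its cover glass: turn the clamp knob a quarter turn clockwise until it clicks over and the steel clamp finger is off the cover. The cover sticks to the gasket of the dish insert under it, so take it by its blue corner tab and peel it, raising that corner first while the diagonal corner stays down, so that the insert with its dishes stays seated in the base. Carry the cover to the light pad and finish while holding it there, still and about level, its window centred over the pad some 10 to 20 cm up, leaving everything else where it stands.

Things in the scene. Friction and masses are not known exactly. Their poses are not given: they have to be found in the camera images.
- chamber: fixed black stage-top chamber, base 116 mm (x) by 156 mm (y), 24 mm high, origin at the centre of its underside on the table, z up; yaw varies. Its -x side faces the robot and has a lug, 60 by 56 mm, that carries the clamp at (-76, -15) mm. The stack, from below: this base, the dish insert, the cover
- clamp (a joint): angle (rad) of the clamp knob about its upright axis: 0 = steel finger over the cover's edge (1 mm above it, the cover cannot be lifted); grows clockwise seen from above to 1.4 = finger clear, along the cover's edge. An over-centre spring holds it against its stops at 0 and 1.4 with about 0.1 N m; once past the middle (0.7) it snaps over to 1.4 by itself
- clamp_grip (a point): on the knob's axis, 66 mm above the table, 10 mm below the top of the black bar grip (42 mm long, 12 mm thick, 50 to 76 mm above the table). Turns with the knob: the bar's length is the point's x axis, at joint 0 the chamber's x axis. The steel finger below it reaches up to 44 mm above the table
- cover: loose light grey cover, 104 (x) by 144 (y) by 12 mm, about 0.14 kg, origin at the centre of its underside; closed: 26 mm above the chamber's origin, same axes. Its 8 mm skirt rubs on 4 springy gasket beads, mid-side (4 to 5 N each), until risen 6.5 mm there. Raised level it takes the insert along; turned up 0.2 rad about the corner diagonal to the tab (8 N at the tab), then lifted, it comes free
- cover_tab (a point): middle of the blue pull tab at the cover's (-x, +y) corner, at (-66, 86, 8) mm in the cover's frame, 34 mm above the table when closed. The tab points outwards, 135 degrees from the cover's +x towards +y. Grip block 26 mm long, 24 mm wide (pinch across this, from above), 28 to 40 mm above the table, nothing below it. Axes as the cover's
- cover_far (a point): top of the cover's corner diagonal to the tab, at (52, -72, 12) mm in the cover's frame, 38 mm above the table when closed
- window (a point): centre of the glass window, at (0, 0, 10) mm in the cover's frame
- insert (a joint): height (m) of the aluminium insert with its six dishes above its seat in the base: 0 = fully seated. It can only slide straight up on its dowels; about 12 N lifts it
- lightpad: fixed flat LED light pad, 180 mm (x) by 240 mm (y), 8 mm high, white top, origin at the centre of its underside on the table. Its yaw varies and it may be on either side of the chamber
- dropper: bystander: blue dropper bottle, 32 mm across, 92 mm high, origin under its foot
- cup: bystander: clear sample cup, 42 mm across, 55 mm high, origin under its foot
- objective: bystander: steel microscope objective standing on its nose, 34 mm across, 50 mm high
- tissue_box: bystander: cardboard box of lens tissue, 60 by 90 by 30 mm
- forceps: bystander: steel forceps lying flat, 125 mm long
There are look-alikes about, which are no part of the job. What is shaped like the cover but orange is not meant.

How it is judged (in metres and radians):
On the way, in this order (a step that is already met when the one before it is completed fails the run):
1. the clamp knob has been turned past its detent and has clicked over to its open place, the cover still lying on the chamber (value of joint clamp above 1.2 rad and z of cover_tab in the frame of chamber below 0.04 m), for 0.1 s.
2. the cover's tab corner is raised 10 mm or more while the diagonal corner is still down (risen less than 5 mm) (z of cover_tab in the frame of chamber above 0.044 m and z of cover_far in the frame of chamber below 0.043 m), for 0.05 s.
3. the whole cover is off the chamber (z of each of cover_far, cover_tab in the frame of chamber above 0.06 m), for 0.05 s.
At the end, for the whole second after the job is handed in: Fingers alone hold the cover at rest, right way up, within 0.3 rad of level, its window centre within 45 mm (seen from above) of the light pad's centre and 80 to 250 mm above the table; clamp open (over 1.2 rad), insert seated (under 3 mm) (horizontal distance between window and lightpad below 0.045 m and height (world z) of window between 0.08 and 0.25 m and angle between cover's own z axis and vertical below 0.3 rad and linear speed of cover below 0.04 m/s and contact force between the fingers and cover above 1 N and contact force between cover and lightpad below 0.1 N and contact force between cover and chamber below 0.1 N and value of joint clamp above 1.2 rad and value of joint insert below 0.003 m); the arm keeps its last pose, push and grip.
It fails at once if the dish insert is pulled up 4 mm or more out of its seat with the cover (value of joint insert above 0.004 m).
It fails at once if a bystander is pushed more than 30 mm or knocked over (distance of any of dropper, cup, objective, tissue_box, forceps from where it was at the start of the episode above 0.03 m or angle between any of dropper, cup, objective's own z axis and vertical above 0.7 rad).
It also fails if it takes over 61 s, if anything falls off the work surface, if the arm or the gripper's body presses on something with over 40 N, if the wrist force passes 120 N, or if a joint passes its speed limit or range.

### The arm

A 7-joint arm with a two-finger parallel gripper is mounted at the origin on the work surface. World frame = base frame: x ahead of the robot, y to its left, z up, the work surface at z = 0. Lengths are in mm, angles in rad, forces in N, time in s.
With the tool pointing down it reaches from about 425 to 950 mm from the base axis. Payload 4.7 kg.
Tool frame: the origin (TCP) lies on the centre line of the jaws, within the pads' length; the fingertips stand 11 mm ahead of it and the grasp point (between the pads) lies 8 mm behind it; z points along the fingers, y is the line along which they close (so a half turn about z gives the same grasp; the last joint's range is limited). The gripper opens to 87 mm and grips with 3 to 60 N. Pads are 19 mm wide; open, the fingers measure 117 mm over their backs; the gripper's body (75 mm by 190 mm) begins 51 mm behind the grasp point.
Start: joints at [-1.206, 0.469, -0.049, 1.532, 0.024, 1.141, -0.082], TCP at [258.96, 623.368, 233.573] pointing down, gripper open.
Joint ranges: [-2.59, 2.59], [-0.33, 1.99], [-1.39, 1.29], [0.1, 2.45], [-1.04, 4.18], [0.21, 1.99], [-2.66, 2.66]. Speed limits (rad/s): [2.57, 2.57, 3.14, 3.14, 3.14, 3.14, 3.14].

### API

Orientations are given as a 3x3 rotation matrix whose columns are the frame's x, y, z axes.
In Python, from bench import ctrl gives the robot as it stands. Calls block until the motion is done:
- ctrl.goto(position, orientation): joint-space move of the TCP to a pose.
- ctrl.move_l(position, rot=None, feed=150): straight line of the TCP; rot=None keeps the orientation; feed is the mean speed in mm/s.
- ctrl.movej(angles): joint-space move.
- ctrl.gripper_to(opening): finger opening in mm; the grip force is fixed at half the most; returns when the fingers have stopped.
- ctrl.wait(seconds).
- ctrl.inverse_kinematics(position, orientation): joint angles nearest the present ones, or None.
- ctrl.observe(): the state.
- ctrl.snapshot(name): name is "scene" or "top" or "wrist"; returns the picture (420x560x3 uint8, red, green, blue); there is no depth.
- ctrl.camera_model(name): a dict with "camera_matrix" (3x3 intrinsics, pixels), "extrinsics" (4x4, takes a point from world to camera coordinates). Camera axes: x right, y down, z forward; pixel columns grow to the right and rows downward; lengths in mm; the calibration is good to about 2 mm. The wrist camera is an equidistant fisheye: a pixel r from the principal point sees the ray r / f radians off the axis. A picture is of the moment at which its call begins: read the wrist's pose just before it. camera_model takes no time and is no camera call; for the wrist camera it gives the pose at the moment of the call.
A pose or a line that the arm cannot do raises ctrl.PlanningError and nothing moves.
- ctrl.sign_off(): hands the job in; it is judged then, once.
The state is a dict: "clock": time; "qpos": joint angles; "joint_velocities": joint speeds; "joint_torque": joint torques, N m; "eef_pos": TCP position; "ee_rot": TCP orientation; "contact_force": force on the tool from outside, world axes, zero at the start; "moment": the same for the moment, N m; "width": finger opening in mm; "grasp_force": force on a finger pad.
Only numpy, scipy, OpenCV 4.12 (cv2) and the standard library are available. Lean on these libraries where they do the work, as an engineer would, in place of code of your own. Each camera call takes 0.05 s, during which the arm holds its last target. There are 200 camera calls.

## Working session

There is one attempt and no reset: what is moved stays moved. The work goes in short steps, each a Python script; the robot and the scene stay as the last script left them, time stands still between calls to the robot, and variables do not carry over. Pictures are saved under pics/ and viewed, at most 10 in all, crops included, and the job is handed in when it is done.

```bash
mkdir -p pics; ls
python3 - <<'E'
from bench import ctrl
import cv2,numpy as np
for n in("scene","top"):
    im=ctrl.snapshot(n); cv2.imwrite(f"pics/{n}0.png",cv2.resize(im[:,:,::-1],(800,600),interpolation=cv2.INTER_CUBIC))
    cv2.imwrite(f"{n}0_raw.png",im[:,:,::-1])
    m=ctrl.camera_model(n);print(n,np.round(m["camera_matrix"],1).tolist(),np.round(m["extrinsics"],3).tolist())
print(ctrl.observe()["clock"])
E
```

```text
pics
scene [[446.8, 0.0, 277.7], [0.0, 446.8, 207.7], [0.0, 0.0, 1.0]] [[-0.258, 0.966, -0.003, 120.739], [0.52, 0.136, -0.843, -212.853], [-0.814, -0.219, -0.537, 1433.45], [0.0, 0.0, 0.0, 1.0]]
top [[522.5, 0.0, 281.8], [0.0, 522.5, 209.4], [0.0, 0.0, 1.0]] [[-0.009, -1.0, -0.001, -9.633], [-0.998, 0.009, -0.065, 561.226], [0.065, 0.0, -0.998, 1306.476], [0.0, 0.0, 0.0, 1.0]]
0.1
```

View pics/top0.png

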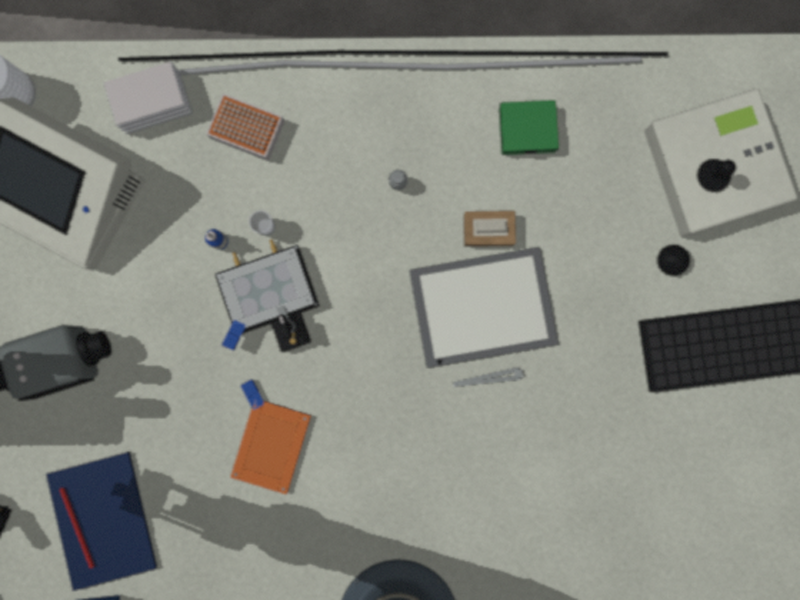

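View pics/scene0.png

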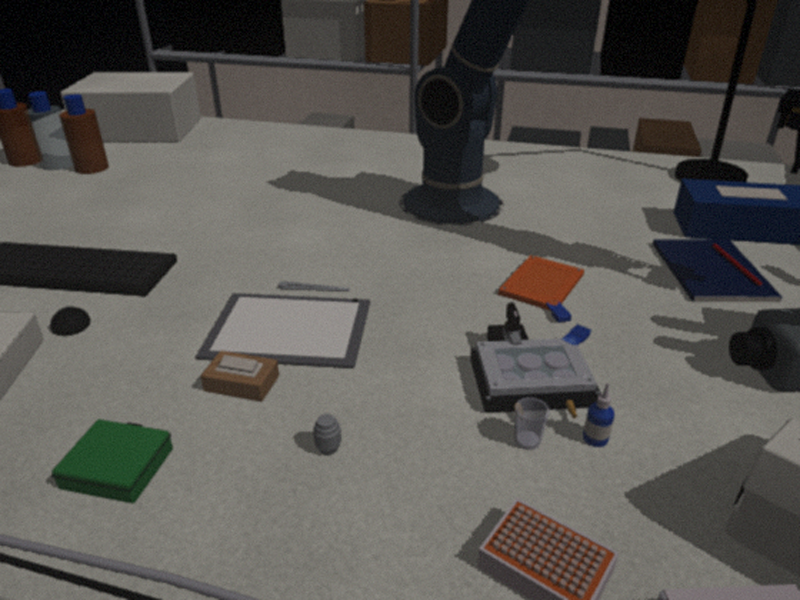

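Top view: the chamber is at about (266,290) with its blue tab at (233,335) and its clamp at (290,328). The pad is at (485,307) and the orange decoy at (272,447). I'll enlarge both for corner readings.

Run:
```python
import cv2
im=cv2.imread("top0_raw.png")
cv2.imwrite("pics/c1.png",cv2.resize(im[150:255,130:250],None,fx=5.7,fy=5.7,interpolation=cv2.INTER_CUBIC))
im=im[160:280,270:410]
cv2.imwrite("pics/c2.png",cv2.resize(im,None,fx=5,fy=5,interpolation=cv2.INTER_CUBIC))
```

```text
(no output)
```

View pics/c1.png

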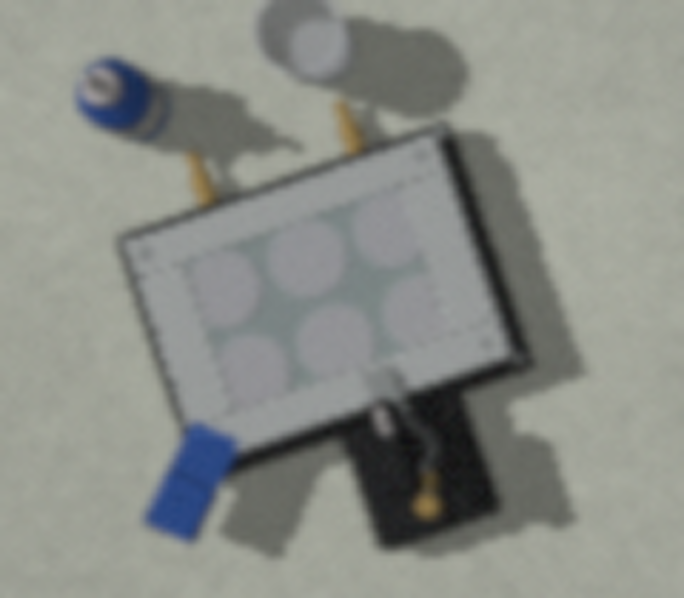

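View pics/c2.png

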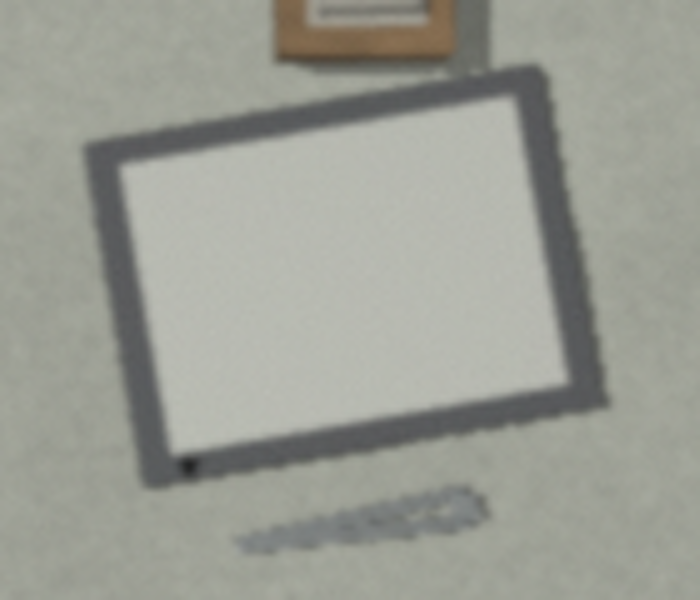

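```bash
cat > h.py <<'E'
import numpy as np
from bench import ctrl
from scipy.optimize import least_squares
from scipy.spatial.transform import Rotation as R
Rz=lambda a:R.from_euler('z',a).as_matrix()
def down(yaw):  # tool z down, tool x at world yaw
    c,s=np.cos(yaw),np.sin(yaw); return np.array([[c,s,0],[s,-c,0],[0,0,-1.]])
def ray(name,uv):
    m=ctrl.camera_model(name);K=m["camera_matrix"];E=np.array(m["extrinsics"])
    d=np.linalg.solve(K,[*uv,1.]);return -E[:3,:3].T@E[:3,3],E[:3,:3].T@d
def at(name,uv,z):
    c,d=ray(name,uv);return c+d*(z-c[2])/d[2]
def fit(P,M):  # 2D rigid M->P : x,y,yaw
    f=lambda p:((Rz(p[2])[:2,:2]@M.T).T+p[:2]-P).ravel()
    r=least_squares(f,[*P.mean(0),0]);return r.x,np.round(r.fun,1)
E
python3 - <<'E'
from h import *
u=lambda p,x0,y0,s:((p[0]+.5)/s-.5+x0,(p[1]+.5)/s-.5+y0)
P=np.array([at("top",u(p,130,150,5.7),38)[:2] for p in[(125,242),(437,133),(513,357)]])
print(fit(P,np.array([[52,72],[52,-72],[-52,-72]])))
P=np.array([at("top",u(p,270,160,5),8)[:2] for p in[(85,147),(543,67),(607,405),(147,487)]])
print(fit(P,np.array([[90,120],[90,-120],[-90,-120],[-90,120]])))
t=np.array([at("top",u(p,130,150,5.7),40)[:2] for p in[(205,425),(237,445),(192,541),(147,520)]])
print("tab",t.round(1).tolist())
for p in[(340,432),(460,392),(497,507),(383,547)]: print("lug",at("top",u(p,130,150,5.7),24)[:2].round(1))
E
```

```text
(array([5.80370112e+02, 2.26077433e+02, 3.28679900e-01]), array([ 0.1, -0.4, -0.4,  0.3,  0.3,  0.1]))
(array([ 5.46841376e+02, -1.59606525e+02,  1.66692847e-01]), array([ 1.6,  0.8,  2.2, -0.4, -1.8, -1.3, -2.1,  0.8]))
tab [[525.4, 275.4], [516.6, 261.3], [474.9, 280.7], [484.2, 300.4]]
lug [522.4 219.2]
lug [539.7 166.2]
lug [488.7 149.8]
lug [471.5 200.1]
```

```bash
cat >> h.py <<'E'
C=np.array([580.4,226.1,0]);YAW=.3287
PAD=np.array([546.8,-159.6,8])
ch=lambda p:C+Rz(YAW)@np.array(p,float)
CL=ch((-76,-15,66)); TAB=ch((-66,86,34)); FAR=ch((52,-72,26))
E
python3 - <<'E'
from h import *
print(CL,TAB,FAR)
for k in(0,np.pi):
    for d in(0,-.7,-1.5):
        q=ctrl.inverse_kinematics(CL+[0,0,-6],down(YAW+k+d));print("clamp",k,d,None if q is None else np.round(q,2))
for k in(0,np.pi):
    q=ctrl.inverse_kinematics(TAB-[0,0,8],down(YAW+.75*np.pi+k));print("tab",k,None if q is None else np.round(q,2))
    for cy in np.arange(-3,3.2,.5):
        q=ctrl.inverse_kinematics(PAD*[1,1,0]+Rz(cy)@[-66,86,0]+[0,0,140],down(cy+.75*np.pi+k));print(" ",k,cy,None if q is None else np.round(q,2))
E
```

```text
[513.3110207  187.36927761  66.        ] [490.17154581 286.1901494   34.        ] [652.85859439 174.7409492   26.        ]
clamp 0 0 [-0.79  0.52  0.48  2.02 -0.37  0.69 -1.33]
clamp 0 -0.7 [-0.9   0.55  0.63  2.02 -0.49  0.72 -1.91]
clamp 0 -1.5 [-1.19  0.77  1.11  2.03 -0.9   0.93 -2.33]
clamp 3.141592653589793 0 [-0.4   0.48 -0.03  1.99  0.02  0.67  1.45]
clamp 3.141592653589793 -0.7 [-0.51  0.48  0.11  2.   -0.08  0.67  0.85]
clamp 3.141592653589793 -1.5 [-0.62  0.49  0.25  2.01 -0.19  0.67  0.15]
tab 0 [-0.64  0.56  0.04  1.96 -0.04  0.62  0.55]
  0 -3.0 [-0.38  0.81  1.11  1.69 -0.78  1.16 -1.27]
  0 -2.5 [-0.3   0.68  0.81  1.65 -0.55  1.05 -1.04]
  0 -2.0 [-0.34  0.63  0.72  1.68 -0.48  1.01 -0.67]
  0 -1.5 [-0.38  0.56  0.65  1.76 -0.4   0.96 -0.29]
  0 -1.0 [-0.4   0.47  0.57  1.87 -0.32  0.89  0.11]
  0 -0.5 [-0.4   0.38  0.53  1.99 -0.25  0.84  0.55]
  0 0.0 [-0.4   0.3   0.56  2.09 -0.22  0.8   1.08]
  0 0.5 [-0.36  0.27  0.61  2.15 -0.22  0.78  1.68]
  0 1.0 [-0.28  0.29  0.67  2.13 -0.25  0.79  2.33]
  0 1.5 [ 1.14  0.49 -0.99  1.99  0.51  0.94  2.17]
  0 2.0 [-0.38  0
[... 394 characters left out ...]
0.2   0.96  2.24]
  3.141592653589793 -1.5 [-0.02  0.49  0.13  1.74 -0.08  0.92  2.57]
  3.141592653589793 -1.0 [ 0.82  0.74 -1.18  1.8   0.75  1.14  2.31]
  3.141592653589793 -0.5 [-0.79  0.57  1.12  2.01 -0.64  0.96 -2.2 ]
  3.141592653589793 0.0 [-0.79  0.48  1.12  2.11 -0.56  0.89 -1.7 ]
  3.141592653589793 0.5 [-0.64  0.36  0.99  2.16 -0.41  0.82 -1.24]
  3.141592653589793 1.0 [-0.52  0.38  1.    2.14 -0.44  0.84 -0.61]
  3.141592653589793 1.5 [-0.4   0.45  0.99  2.07 -0.49  0.88  0.02]
  3.141592653589793 2.0 [-0.3   0.54  0.95  1.95 -0.54  0.94  0.57]
  3.141592653589793 2.5 [-0.29  0.65  0.99  1.83 -0.63  1.02  1.1 ]
  3.141592653589793 3.0 [-0.23  0.65  0.85  1.72 -0.56  1.03  1.46]
```

Run:
```python
from h import *
import cv2
ctrl.goto(CL+[0,0,94],down(YAW+np.pi)); ctrl.gripper_to(40)
m=ctrl.camera_model("wrist");im=ctrl.snapshot("wrist");np.save("w_E.npy",m["extrinsics"]);np.save("w_K.npy",m["camera_matrix"])
K=np.array(m["camera_matrix"]);E=np.array(m["extrinsics"])
def proj(p):
    c=E[:3,:3]@p+E[:3,3];t=np.arctan2(np.hypot(c[0],c[1]),c[2]);d=c[:2]/np.hypot(*c[:2]);return K[:2,2]+K[0,0]*t*d
big=cv2.resize(im[:,:,::-1],(800,600),interpolation=cv2.INTER_CUBIC)
for q in[(-97,-21,76),(-97,-9,76),(-55,-9,76),(-55,-21,76),(-76,-15,76),(-66,86,40),(-52,-72,38),(52,72,38)]:
    a=(proj(ch(q))+.5)*800/560-.5;print(q,a.round(1));cv2.circle(big,tuple(int(v) for v in a.round()),3,(0,0,255),1)
cv2.imwrite("pics/w1.png",big);o=ctrl.observe();print(o["clock"],o["eef_pos"],o["contact_force"],o["width"])
```

```text
(-97, -21, 76) [387.2 279.4]
(-97, -9, 76) [410.2 279.4]
(-55, -9, 76) [409.6 353.7]
(-55, -21, 76) [387.8 353.7]
(-76, -15, 76) [398.7 317.5]
(-66, 86, 40) [556.4 313.7]
(-52, -72, 38) [309. 334.]
(52, 72, 38) [516.3 464.2]
3.025 [513.30718577 187.3572591  160.00176582] [-0.63767359 -0.21524604  0.26625282] 39.80652080965442
```

View pics/w1.png

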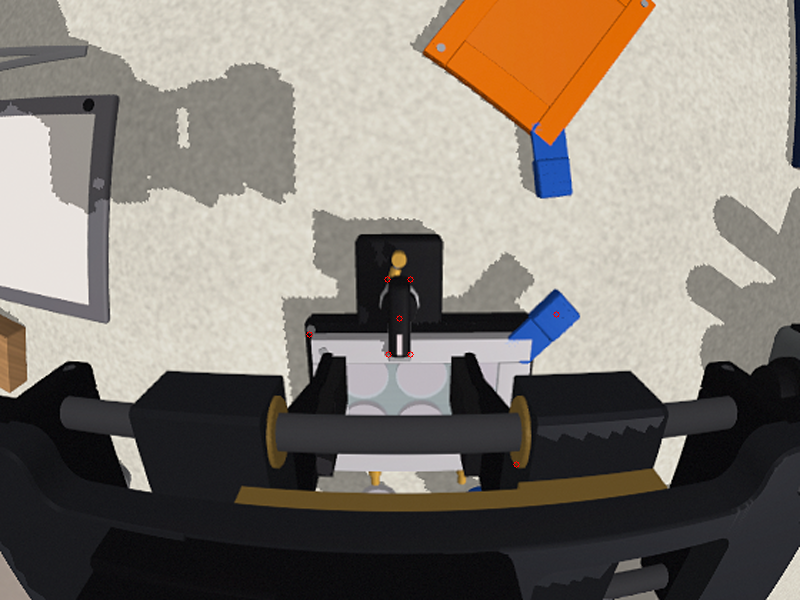

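Wrist view: the predicted bar corners at (387–410, 279–354) lie on the knob bar, and the predicted tab centre at (556,314) lies on the tab block. The poses are good, so I'll turn the clamp.

Run:
```python
from h import *
P=CL+[0,0,-6]; Y=YAW+np.pi
ctrl.move_l(P,feed=100); ctrl.gripper_to(0)
o=ctrl.observe();print(o["clock"],np.round(o["contact_force"],1),o["width"],o["grasp_force"])
for a in(.3,.6,.9,1.2,1.4):
    ctrl.move_l(P,rot=down(Y-a))
    o=ctrl.observe();print(a,o["clock"],np.round(o["contact_force"],1),np.round(o["moment"],2),o["width"])
    if np.linalg.norm(o["contact_force"])>30: print("STOP");break
```

```text
4.725 [-0.4  0.9  2.1] 18.66654981021977 30.00049889087677
0.3 5.175 [-1.9  3.7  2.7] [0.79 0.29 0.06] 18.387734434241125
0.6 5.625 [-1.   5.3  2.9] [1.28 0.25 0.02] 18.954302574857678
0.9 6.075 [-0.4  7.2  0.7] [1.53 0.1  0.  ] 18.367004640177306
1.2 6.525 [0.2 7.3 0.7] [ 1.86 -0.13 -0.06] 18.446489364112917
1.4 6.875 [ 1.8  8.8 -0.6] [ 1.98 -0.38 -0.  ] 18.429677318227498
```

Run:
```python
from h import *
import cv2
ctrl.gripper_to(40); o=ctrl.observe(); ctrl.move_l(CL+[0,0,94],feed=200)
im=ctrl.snapshot("wrist");cv2.imwrite("pics/w2.png",cv2.resize(im[:,:,::-1],(800,600),interpolation=cv2.INTER_CUBIC))
print(o["width"],ctrl.observe()["clock"])
```

```text
40.47210449811202 8.275
```

View pics/w2.png

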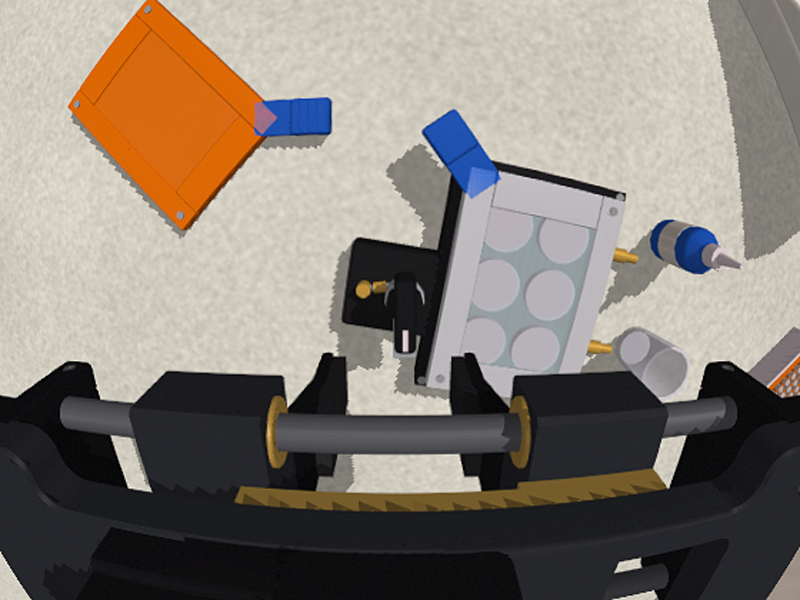

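Wrist view: the bar now points along the cover's edge, with its white marker at (405,341). The finger is off the cover and the tab block is at (445,138). Next I'll grasp and peel.

```bash
cat >> h.py <<'E'
TY=YAW+.75*np.pi; T0=TAB-[0,0,8]; d=np.array([np.cos(TY),np.sin(TY),0]); ax=np.cross(d,[0,0,1])
def tilt(a):
    Q=R.from_rotvec(ax*a).as_matrix(); return FAR+Q@(T0-FAR),Q@down(TY)
def st(l):
    o=ctrl.observe();print(l,round(o["clock"],2),np.round(o["eef_pos"],1),np.round(o["contact_force"],1),np.round(o["moment"],2),round(o["width"],1),round(o["grasp_force"],1))
E
python3 - <<'E'
from h import *
ctrl.goto(TAB+[0,0,90],down(TY)); ctrl.gripper_to(42); ctrl.move_l(T0,feed=120); st("pre")
ctrl.gripper_to(0); st("grip")
for a in np.arange(.03,.25,.03):
    p,r=tilt(a); ctrl.move_l(p,rot=r,feed=30); st(round(a,2))
E
```

```text
pre 10.05 [490.7 286.4  26.6] [-0.7 -0.5  0.1] [ 0.01 -0.03  0.02] 42.2 0.0
grip 10.53 [491.  287.7  26.6] [1.7 4.3 0.5] [ 0.76 -0.36  0.03] 23.7 30.0
0.03 10.88 [490.2 287.   31.5] [ 2.1  3.3 -5.6] [ 0.75 -0.49  0.19] 23.4 30.1
0.06 11.22 [492.6 285.7  38.2] [ 4.7  1.8 -2. ] [ 0.38 -1.15  0.34] 23.8 30.2
0.09 11.56 [492.9 285.5  44. ] [ 7.2  0.6 -2.2] [ 0.31 -1.37  0.32] 23.7 30.1
0.12 11.9 [493.3 285.2  49.6] [ 6.7  1.7 -2.3] [ 0.22 -1.45  0.31] 23.7 30.1
0.15 12.24 [493.4 284.8  55.2] [ 6.1  0.8 -1.6] [ 0.15 -1.48  0.31] 23.2 30.2
0.18 12.58 [491.7 283.7  60.2] [ 0.9 -0.2 -0.1] [-0.25 -0.55 -0.01] 23.2 30.0
0.21 12.93 [493.1 284.2  66.4] [ 0.7 -0.1 -2. ] [-0.17 -0.25 -0.01] 23.7 30.0
0.24 13.27 [494.9 283.8  72.3] [ 0.1  0.2 -1.8] [-0.19 -0.24 -0.03] 23.4 30.0
```

Run:
```python
from h import *
import cv2
im=ctrl.snapshot("scene")[:,:,::-1]
cv2.imwrite("pics/s2.png",cv2.resize(im[180:320,300:480],(771,600),interpolation=cv2.INTER_CUBIC))
```

```text
(no output)
```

View pics/s2.png

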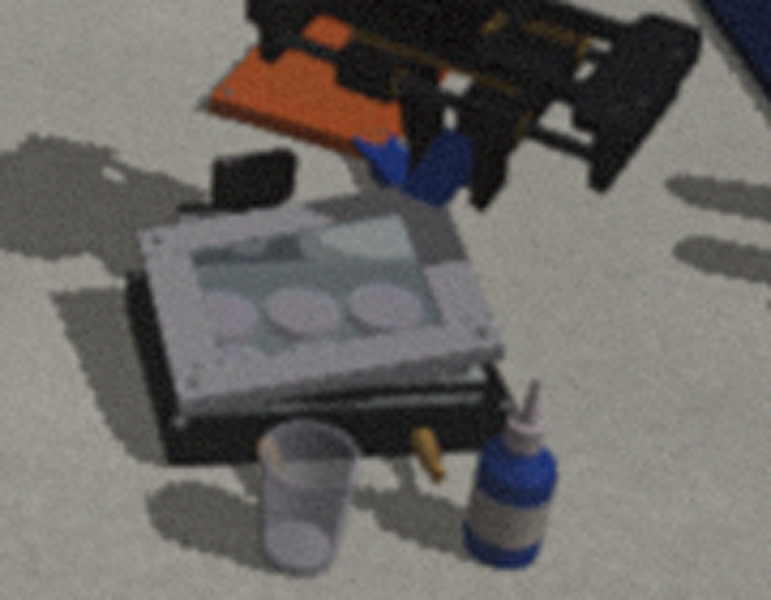

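The tab corner is up at (430,165), the far corner is down near (175,390), and the insert is still seated. Now lift and carry.

Run:
```python
from h import *
import cv2
p,r=tilt(.25); ctrl.move_l(p+[0,0,15],rot=r,feed=40); st("lift15")
ctrl.move_l(p+[0,0,130],rot=r,feed=100); st("lift")
ctrl.move_l(p+[0,0,130],rot=down(TY)); st("level")
cy=-.5; G=PAD*[1,1,0]+Rz(cy)@[-66,86,0]
ctrl.move_l([*G[:2],p[2]+130],rot=down(cy+.75*np.pi),feed=120); ctrl.move_l([*G[:2],140],feed=80); ctrl.wait(.5); st("over")
for n,s in(("top",(slice(130,330),slice(240,440))),("scene",(slice(120,320),slice(100,300)))):
    im=ctrl.snapshot(n)[:,:,::-1]; cv2.imwrite(f"pics/{n}3.png",cv2.resize(im[s],(600,600),interpolation=cv2.INTER_CUBIC))
a=cv2.imread("pics/top3.png");b=cv2.imread("pics/scene3.png");cv2.imwrite("pics/both3.png",cv2.resize(np.hstack([a,b]),(800,400)))
```

```text
lift15 13.89 [495.6 283.6  89.5] [-0.6  0.2 -1.8] [-0.14 -0.21 -0.02] 23.7 30.0
lift 15.19 [495.2 283.3 203.5] [-0.5 -0.2 -1.4] [-0.1  -0.27 -0.01] 23.2 30.0
level 15.59 [494.7 284.1 204.1] [ 1.  -1.1 -1.7] [0.04 0.17 0.02] 23.7 30.0
over 20.01 [530.2 -52.5 140.1] [ 0.  -0.9 -1.8] [0.1  0.06 0.01] 23.8 30.0
```

View pics/both3.png

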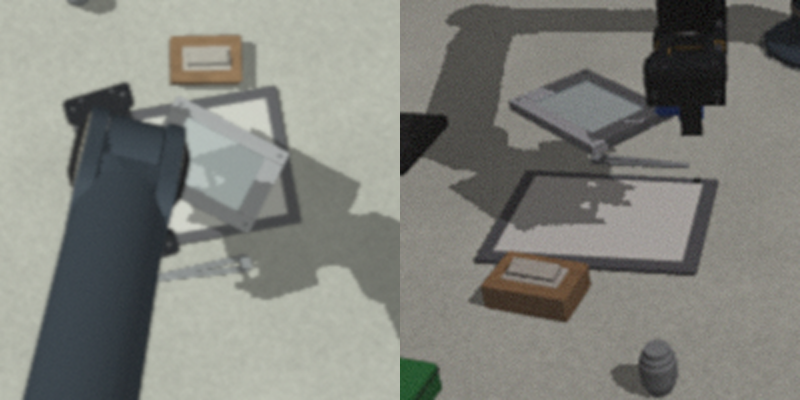

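The cover hangs over the pad. Top-panel corners are at (180,100), (288,157) and (245,228); scene-panel corners are at (587,70), (512,103) and (600,152). I'll check the pose numerically.

Run:
```python
from h import *
def pj(n,p):
    m=ctrl.camera_model(n);E=np.array(m["extrinsics"]);c=np.array(m["camera_matrix"])@(E[:3,:3]@p+E[:3,3]);return c[:2]/c[2]
obs=[("top",(52,72,12),(330,180)),("top",(52,-72,12),(384,208.5)),("top",(-52,-72,12),(362.5,244)),
     ("scene",(52,-72,12),(156,171.5)),("scene",(-52,-72,12),(193.5,155)),("scene",(52,72,12),(200,194))]
f=lambda x:np.concatenate([pj(n,x[:3]+R.from_rotvec(x[3:]).apply(m))-o for n,m,o in obs])
r=least_squares(f,[546,-159,140,0,0,-.5],x_scale=[10,10,10,.1,.1,.1])
Q=R.from_rotvec(r.x[3:]);print(r.x.round(2),r.fun.round(1));w=r.x[:3]+Q.apply([0,0,10]);print("win",w.round(1),"off",np.hypot(*(w-PAD)[:2]),"tilt",np.arccos(Q.as_matrix()[2,2]))
v=Q.as_matrix()[:,2];print(v, "along outward", v[:2]@[np.cos(-.5+.75*np.pi),np.sin(-.5+.75*np.pi)])
```

```text
[ 5.4292e+02 -1.5976e+02  1.3169e+02  1.0000e-02  1.0000e-02 -4.8000e-01] [-2.6 -1.1 -0.7 -1.3  0.8  3.7 -0.6  0.1  0.2  0.1 -1.9  0.1]
win [ 543.  -159.9  141.7] off 3.7986029983113414 tilt 0.017460909093342917
[ 0.00977822 -0.01446509  0.99984756] along outward -0.016632924356180998
```

Level, centred within about 4 mm, and 142 mm up. Handing in.

Run:
```python
from h import *
st("end"); print(ctrl.sign_off())
```

```text
end 20.11 [530.2 -52.5 140. ] [-0.7 -0.1 -2. ] [ 0.04  0.11 -0.04] 23.6 30.0
the job is handed in; nothing more can be done
None
```

I opened the clamp, peeled the cover off by its tab, and handed the job in at 20 s holding it level over the light pad; by camera it is about 4 mm off centre, its window 142 mm up. The insert looked seated in the picture taken at the peel; I did not check it again after the lift, and sign-off returned no verdict.

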